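# Hold the finned module against the sprung plate in the control cabinet

### The job

Swing the front door of the small grey control cabinet wide open by its handle, roughly square to the front, and leave it open. Then pick up the tall finned aluminium module, bring it into the cabinet clear of the floor, and hold its flat back squarely against the sprung steel plate, centred on it with the top edges level, pushing steadily with about 8 N (the plate sinks in about half its travel; never ram it to its stop) so that a colleague can screw it on. Finish while still gripping and pushing, and leave the other things on the desk where they are.

Things in the scene. Friction and masses are not known exactly. Their poses are not given: they have to be found in the camera images.
- cabinet: grey steel control cabinet, fixed to the desk, cover off so its top is open; 170 deep (x) x 200 wide (y) mm, side and back walls 5 mm thick and 115 mm high, floor 10 mm thick. Origin at the centre of its underside; its x axis points from the door to the back wall, z up. Its doorway faces the robot, the door hinges at the left (+y) end of the front
- door (a joint): angle of the cabinet door in rad: 0 shut, grows as the free edge swings out towards the robot, stop at 1.9; seen from above it turns clockwise. The door is 198 wide and reaches up to 118 mm, stays where it is left (hinge friction about 0.15 N m) and carries a black fan box, 40 mm deep, on its inside that fills the space before the plate when shut
- door_handle (a point): grip point of the door's handle, 100 mm above the desk: an upright round steel bar 12 mm thick, its top 128 mm above the desk, free to be pinched from above along 84 to 128 mm height; its axis stands 42 mm out from the door's hinge plane (32 mm clear to the panel) and 178 mm from the hinge. The point turns with the door: x points from the handle to the door panel, y along the door to the hinge
- door_hinge (a point): point on the door's upright hinge axis, 100 mm above the desk
- module: tall aluminium electronic module standing on the desk, 40 deep (x) x 50 wide (y) x 95 tall (z) mm, 0.22 to 0.45 kg; six upright cooling fins on the -x side, flat back on the +x side; grip it across its 50 mm width. Origin at the centre of its underside
- module_top (a point): middle of the top edge of the module's flat back: 20 mm along the module's +x from its axis and 95 mm above its underside
- plate (a joint): how far the sprung steel plate is pushed in towards the back wall, m: 0 free, stop at 0.020; spring 0.8 N per mm with no preload, so 0.010 is 8 N
- plate_top (a point): middle of the top edge of the plate's front face, 125 mm above the desk; moves with the plate. The plate is 42 wide x 70 tall x 12 thick mm, upright in the middle of the cabinet, its face 65 mm behind the doorway. Axes as the cabinet's: x into the cabinet, y to the left, z up
- relay_box: low plain aluminium box 50 x 70 x 45 mm without fins, not needed; origin at the centre of its underside
- spray: white bottle 40 mm across, 130 mm tall, standing; origin under its centre
- rollon: white jar-like bottle 44 mm across, 100 mm tall, standing; origin under its centre
- mug: white mug 80 mm across, 90 mm tall; origin under its centre
- driver: black-handled screwdriver lying on the desk, 15 to 30 mm thick; origin on the desk under its middle
- mouse: black computer mouse 105 x 60 x 22 mm; origin under its centre
- tape: grey tape core, a ring 90 mm across and 18 mm high, lying; origin under its centre
There are look-alikes about, which are no part of the job. What is shaped like the module but red is not meant.

How it is judged (in metres and radians):
On the way, in this order (a step that is already met when the one before it is completed fails the run):
1. the cabinet door is swung open past 1.2 rad (value of joint door above 1.2 rad), for 0.2 s.
2. the module is lifted in the gripper (height (world z) of module above 0.02 m and contact force between module and the fingers above 2 N), for 0.2 s.
At the end, for the whole second after the job is handed in: The module is held in the gripper, at rest, pressing on the sprung plate with 5 to 12 N, its back flat on the plate (within 0.12 rad), centred to 8 mm sideways and the top edges level to 8 mm, so that it hangs clear of the cabinet floor; the door is still open past 1.2 rad (contact force between module and plate between 5 and 12 N and y of module_top in the frame of plate_top between -0.008 and 0.008 m and z of module_top in the frame of plate_top between -0.008 and 0.008 m and x of module_top in the frame of plate_top between -0.006 and 0.006 m and angle between the x axis of module and the x axis of cabinet, either way round below 0.12 rad and angle between module's own z axis and vertical below 0.12 rad and contact force between module and the fingers above 2 N and linear speed of module below 0.01 m/s and value of joint door above 1.2 rad); the arm keeps its last pose, push and grip.
It fails at once if the module pushed on the plate with more than 20 N (contact force between module and plate above 20 N).
It fails at once if another thing on the desk moved more than 40 mm (distance of any of relay_box, spray, rollon, mug, driver, mouse, tape from where it was at the start of the episode above 0.04 m).
It also fails if it takes over 61 s, if anything falls off the work surface, if the arm or the gripper's body presses on something with over 40 N, if the wrist force passes 120 N, or if a joint passes its speed limit or range.

### The arm

A 6-joint arm with a two-finger parallel gripper is mounted at the origin on the work surface. World frame = base frame: x ahead of the robot, y to its left, z up, the work surface at z = 0. Lengths are in m, angles in degrees, forces in N, time in s.
With the tool pointing down it reaches from about 0.3 to 0.75 m from the base axis. Payload 8.5 kg.
Tool frame: the origin (TCP) lies at the very end of the fingers, on their centre line; the grasp point (between the pads) lies 19 mm behind it; z points along the fingers, y is the line along which they close (so a half turn about z gives the same grasp; the last joint's range is limited). The gripper opens to 85 mm and grips with 20 to 120 N. Pads are 22 mm wide; open, the fingers measure 114 mm over their backs; the gripper's body (76 mm by 85 mm) begins 54 mm behind the grasp point. The pads swing forward as they close: fully open they stand 13 mm farther back than shut.
Start: joints at [-83.956, 21.807, 74.336, -0, 83.858, -12.336], TCP at [0.173, -0.522, 0.231] pointing down, gripper open.
Joint ranges: [-178.18, 178.18], [-50.72, 133.34], [12.68, 142.11], [-81.47, 261.47], [9.98, 163.14], [-165.26, 165.26]. Speed limits (degrees/s): [136.94, 136.94, 180, 180, 180, 180].

### API

Orientations are given as a 3x3 rotation matrix whose columns are the frame's x, y, z axes.
In Python, from rig import env gives the robot as it stands.
- The arm moves only by the tool move_arm, never from a script. Its argument "plan" is a list of rows, each a list of 7 numbers: the turn, a rotation vector about the tool's x, y, z in degrees, then the shift along the tool's x, y, z in cm, then the gripper command: -1 is shut, 1 is fully open, values between are in proportion. In form: [[ax, ay, az, tx, ty, tz, jaw], ...]. A call has 1 to 5 rows; each row is the pose to reach, as a shift and turn from the pose commanded when the call began, along the tool's axes at that moment; what a row does not reach only later rows make up. A row lasts 1/10 s, in which the tool goes at most 50 mm and 8.59 degrees, less where a joint would pass 70% of its speed; a pose out of reach is approached as far as the arm can. A call with a gripper value outside its range is refused whole. The fingers move at their own pace and stop on an object; "squeeze" is the grip in N (left out, the last holds). Time passes only in rows, so rows that repeat a pose let the fingers close. It gives the time, the measured TCP pose, the force, the opening and the grip force at its end, in the units of the state.
- env.observe(): the state, without advancing time (a new reading comes with each control period).
- env.get_image(name): name is "scene" or "top"; returns a dict with "color" (480x640x3 uint8, red, green, blue), "fov_y" (degrees; the focal length in pixels is half the picture's height over the tangent of half this angle, whatever the lens; pixels are square), "cx", "cy" (the principal point, pixels), "distortion" ([k1, k2, p1, p2, k3] as OpenCV has them; the pictures are not rectified), "R" (3x3) and "t" (3): a world point X has camera coordinates R X + t. Camera axes: x right, y down, z forward; pixel columns grow to the right and rows downward; lengths in m; the calibration is good to about 2 mm. A picture is of the moment at which its call begins. There is no depth.
- env.close_job(): hands the job in; it is judged then, once.
Trained networks look in a picture, given as the dict that the camera call returned (one of the last four; its "shot" number tells which), for a name from the list of things; names that differ only in an ending like _2 or _b are one class to them, and where a whole thing is asked for, a point or a joint stands for the part that bears it (a point fixed in the world has none). Each returns a list of dicts, best first, with "conf" (0 to 1); they miss things now and then, are a little off and sometimes report something else, mostly with a low value. They report only what shows in the picture. A call takes as long as a camera call. They do not tell look-alikes from the thing itself.
- env.outline_of(target, picture): "mask" (480x640 bool, what is visible of it) and "bbox" ([centre column, centre row, width, height] in pixels, round what is visible of it).
- env.tip_of(target, picture): "pixel" ([column, row] in pixels: a listed point, or the origin of a listed thing).
The state is a dict: "time_s": time; "q": joint angles; "qvel": joint speeds; "joint_efforts": joint torques, N m; "position": TCP position; "tool_rot": TCP orientation; "ft_force": force on the tool from outside, world axes, zero at the start; "wrist_torque": the same for the moment, N m; "grip_width": finger opening in m; "gripper_force": force on a finger pad.
Only numpy, scipy, OpenCV 4.12 (cv2) and the standard library are available. Lean on these libraries where they do the work, as an engineer would, in place of code of your own. Each camera call takes 0.05 s, during which the arm holds its last target. There are 200 camera calls.

## Working session

There is one attempt and no reset: what is moved stays moved. The work goes in short steps, Python scripts to look and compute and a tool call to move; the robot and the scene stay as the last step left them, time stands still between calls to the robot, and variables do not carry over. Pictures are saved under pics/ and viewed, at most 10 in all, crops included, and the job is handed in when it is done.

Besides the shell and the picture viewer there is one more tool, called after "Call:" as a command line: name --pt "numbers of a row" for each row, then --argument value for the rest. move_arm: Moves the arm, as the interface text tells. Its arguments: {"type":"object","properties":{"plan":{"type":"array"},"squeeze":{"type":"number"}},"required":["plan"]}

```bash
ls; mkdir -p pics; cat > h.py <<'E'
import numpy as np,cv2
from rig import env
from scipy.optimize import least_squares
def K(p):
    f=240/np.tan(np.radians(p["fov_y"])/2); return np.array([[f,0,p["cx"]],[0,f,p["cy"]],[0,0,1.]])
def ray(p,px):
    u=cv2.undistortPoints(np.array([[px]],float),K(p),np.array(p["distortion"],float))[0,0]
    R=np.array(p["R"]);t=np.array(p["t"]); d=R.T@np.array([u[0],u[1],1]); return -R.T@t,d/np.linalg.norm(d)
def onz(p,px,z):
    o,d=ray(p,px); return o+d*(z-o[2])/d[2]
def proj(p,X):
    R=np.array(p["R"],float); r,_=cv2.projectPoints(np.array(X,float).reshape(-1,1,3),cv2.Rodrigues(R)[0],np.array(p["t"],float),K(p),np.array(p["distortion"],float)); return r[:,0]
def tri(a,b):
    A=np.zeros((3,3));v=np.zeros(3)
    for o,d in (a,b):
        P=np.eye(3)-np.outer(d,d);A+=P;v+=P@o
    return np.linalg.solve(A,v)
def save(p,n): cv2.imwrite("pics/"+n,cv2.cvtColor(p["color"],cv2.COLOR_RGB2BGR))
E
python3 - <<'E'
from h import *
np.set_printoptions(precision=3,suppress=True)
s=env.get_image("scene");t=env.get_image("top");save(s,"s0.png");save(t,"t0.png")
for n,z in [("door_handle",.1),("door_hinge",.1),("plate_top",.125),("module_top",.095),("module",0),("cabinet",0),("relay_box",0),("spray",0),("rollon",0),("mug",0),("driver",0),("mouse",0),("tape",0)]:
    for p,l in ((s,"s"),(t,"t")):
        for r in env.tip_of(n,p)[:3]: print(n,l,round(r["conf"],2),np.round(r["pixel"]),onz(p,r["pixel"],z))
o=env.observe();print(o["position"],np.array(o["tool_rot"]),o["time_s"])
E
```

```text
pics
door_handle s 0.97 [350. 241.] [0.546 0.025 0.1  ]
door_handle t 0.66 [284. 234.] [0.539 0.03  0.1  ]
door_hinge s 0.91 [415. 258.] [0.62  0.201 0.1  ]
door_hinge s 0.46 [376. 271.] [0.668 0.089 0.1  ]
door_hinge s 0.4 [465. 309.] [0.803 0.295 0.1  ]
door_hinge t 0.71 [215. 206.] [0.611 0.193 0.1  ]
door_hinge t 0.6 [121. 241.] [0.53  0.419 0.1  ]
plate_top s 0.88 [378. 273.] [0.699 0.087 0.125]
plate_top s 0.6 [413. 259.] [0.647 0.186 0.125]
plate_top t 0.74 [256. 173.] [0.682 0.09  0.125]
module_top s 0.72 [274. 225.] [ 0.466 -0.194  0.095]
module_top s 0.72 [273. 201.] [ 0.347 -0.205  0.095]
module_top s 0.7 [237. 212.] [ 0.4   -0.312  0.095]
module_top t 0.98 [383. 304.] [ 0.369 -0.205  0.095]
module_top t 0.63 [376. 266.] [ 0.459 -0.19   0.095]
module_top t 0.56 [427. 295.] [ 0.389 -0.308  0.095]
module s 0.79 [275. 247.] [ 0.459 -0.197  0.   ]
module s 0.7 [250. 238.] [ 0.415 -0.281  0.   ]
module s 0.41 [240. 308.] [ 0.703 -0.28   0.   ]
module t 0.95 [383. 310.] [ 0.344 -0.217  0.   ]
module t 0.71 [376. 270.] [ 0.449 -0.202  0.   ]
module t 0.66 [410. 285.] [ 0.408 -0.2
[... 547 characters left out ...]
.68 [389. 209.] [ 0.607 -0.239  0.   ]
mug s 0.91 [487. 262.] [ 0.539  0.454 -0.   ]
mug s 0.52 [258. 283.] [ 0.611 -0.237  0.   ]
mug t 0.79 [122. 241.] [ 0.534  0.464 -0.   ]
driver s 0.58 [243. 310.] [ 0.71  -0.271 -0.   ]
driver s 0.49 [218. 220.] [ 0.319 -0.398  0.   ]
driver t 0.8 [452. 320.] [ 0.315 -0.396  0.   ]
mouse s 0.68 [160. 243.] [ 0.436 -0.567  0.   ]
mouse t 0.87 [514. 273.] [ 0.435 -0.56   0.   ]
tape s 0.89 [468. 308.] [0.715 0.348 0.   ]
tape t 0.63 [163. 173.] [0.712 0.355 0.   ]
tape t 0.48 [453. 319.] [ 0.318 -0.399  0.   ]
tape t 0.16 [376. 264.] [ 0.464 -0.202  0.   ]
[ 0.173 -0.522  0.231] [[ 0.949  0.315  0.   ]
 [ 0.315 -0.949 -0.   ]
 [ 0.     0.    -1.   ]] 1.4
```

View both.

```bash
python3 - <<'E'
import cv2,numpy as np
a=cv2.imread("pics/s0.png")[160:360,120:520];b=cv2.imread("pics/t0.png")[130:350,100:540]
cv2.imwrite("pics/s0c.png",cv2.resize(a,(800,400),interpolation=2));cv2.imwrite("pics/t0c.png",cv2.resize(b,(800,400),interpolation=2))
E
```

```text
(no output)
```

View pics/s0c.png

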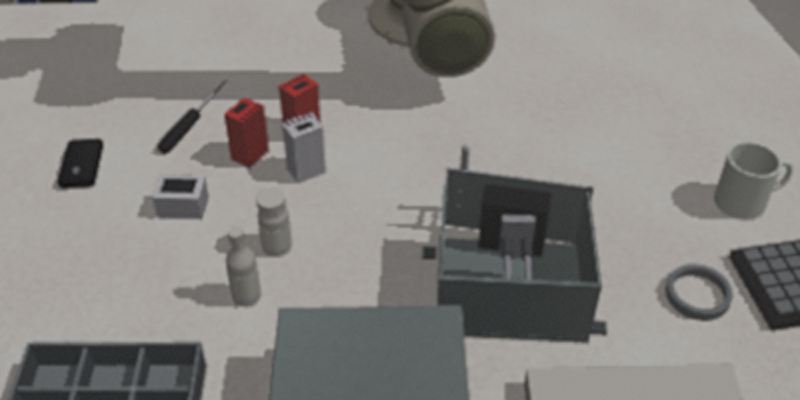

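View pics/t0c.png

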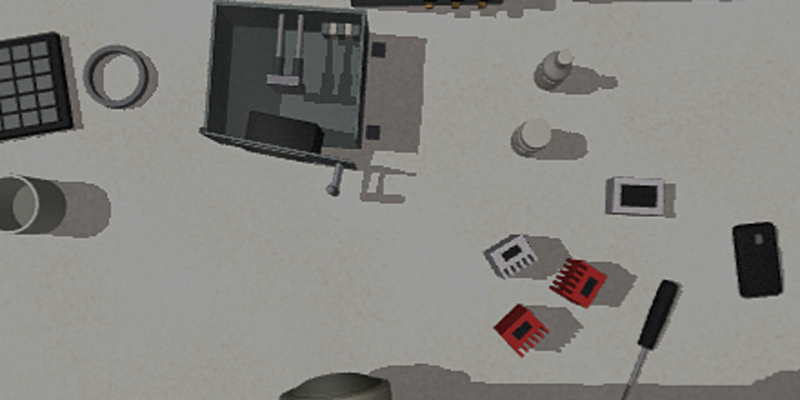

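```bash
python3 - <<'E'
import cv2,numpy as np
b=cv2.imread("pics/t0.png");s=cv2.imread("pics/s0.png")
A=cv2.resize(b[125:245,200:320],(480,480),interpolation=2)
B=cv2.resize(b[250:290,356:396],(320,320),interpolation=2)
C=cv2.resize(s[205:255,250:300],(320,320),interpolation=2)
o=np.zeros((640,800,3),np.uint8);o[:480,:480]=A;o[:320,480:]=B;o[320:,480:]=C
cv2.imwrite("pics/z.png",o[:600])
E
```

```text
(no output)
```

View pics/z.png

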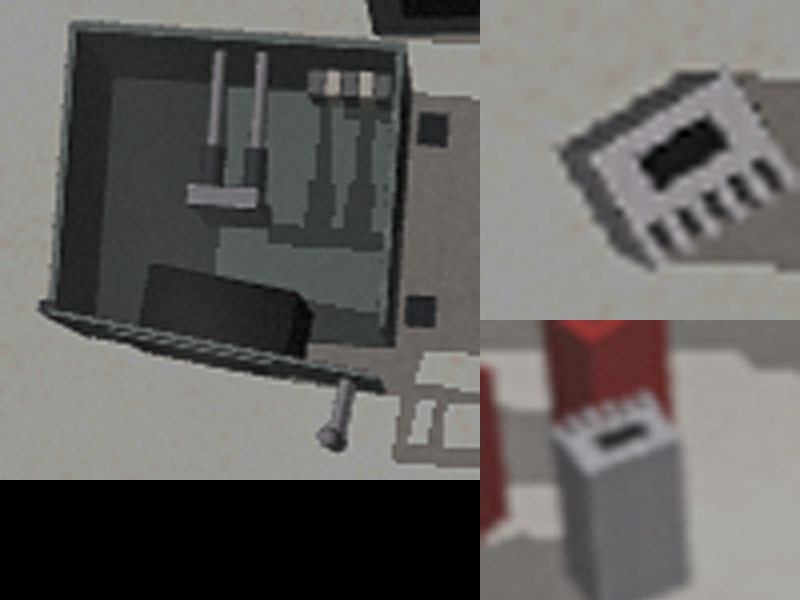

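```bash
python3 - <<'E'
from h import *
np.set_printoptions(precision=3,suppress=True)
s=env.get_image("scene");t=env.get_image("top")
def A(x,y):return (200+x/4-.5,125+y/4-.5)
def B(x,y):return (356+(x-480)/8-.5,250+y/8-.5)
W=[onz(t,A(*q),.115)for q in[(72,22),(408,45)]]
print("back L,R",W,np.degrees(np.arctan2(-(W[1]-W[0])[0],-(W[1]-W[0])[1])*-1))
print("plate front edge",onz(t,A(188,205),.125),onz(t,A(268,208),.125))
print("wall frontR",onz(t,A(393,345),.115))
M=[onz(t,B(*q),.095)for q in[(592,157),(722,70),(650,262),(795,182)]];print("mod bl,br,fl,fr",M,np.mean(M,0))
print("handle top",onz(t,A(331,437),.128))
for n in ("door_handle","door_hinge","plate_top"):
    print(n,tri(ray(s,env.tip_of(n,s)[0]["pixel"]),ray(t,env.tip_of(n,t)[0]["pixel"])))
# module from outline in both images: fit x,y,yaw by mask IoU
from scipy.optimize import minimize
ms=[]
for p,c in((s,(275,237)),(t,(378,268))):
    r=[m for m in env.outline_of("module",p) if np.hypot(m["bbox"][0]-c[0],m["bbox"][1]-c[1])<12]; print([ (round(m["conf"],2),np.round(m["bbox"])) for m in r]); ms.append((p,r[0]["mask"]) if r else None)
ms=[m for m in ms if m is not None]
def cost(v):
    c,sn=np.cos(v[2]),np.sin(v[2]);C=[(v[0]+c*x-sn*y,v[1]+sn*x+c*y,z) for x in(-.02,.02)for y in(-.025,.025)for z in(0,.095)]
    k=0
    for p,m in ms:
        h=cv2.convexHull((proj(p,C)*16).astype(np.int32));im=np.zeros(m.shape,np.uint8);cv2.fillConvexPoly(im,h,1,shift=4);k+=1-(im.astype(bool)&m).sum()/(im.astype(bool)|m).sum()
    return k
b=min((minimize(cost,[.455,-.198,np.radians(a)],method="Nelder-Mead",options=dict(initial_simplex=np.array([.455,-.198,np.radians(a)])+np.array([[0,0,0],[.01,0,0],[0,.01,0],[0,0,.2]]))) for a in(10,25,40)),key=lambda r:r.fun)
print(b.x,np.degrees(b.x[2]),b.fun, env.observe()["time_s"])
E
```

```text
back L,R [array([0.789, 0.183, 0.115]), array([ 0.771, -0.016,  0.115])] -4.966595587410507
plate front edge [0.676 0.114 0.125] [0.673 0.067 0.125]
wall frontR [ 0.593 -0.005  0.115]
mod bl,br,fl,fr [array([ 0.452, -0.173,  0.095]), array([ 0.478, -0.213,  0.095]), array([ 0.421, -0.19 ,  0.095]), array([ 0.444, -0.234,  0.095])] [ 0.449 -0.203  0.095]
handle top [0.538 0.031 0.128]
door_handle [0.538 0.034 0.092]
door_hinge [0.615 0.195 0.097]
plate_top [0.673 0.093 0.119]
[(0.56, array([275., 234.,  20.,  35.]))]
[(0.72, array([381., 272.,  24.,  24.]))]
[ 0.45  -0.204  0.464] 26.571023244110904 0.2509335018164588 1.9
```

```bash
cat > go.py <<'E'
import sys
from h import *
np.set_printoptions(precision=3,suppress=True)
o=env.observe();R=np.array(o["tool_rot"]);p=np.array(o["position"])
def row(x,y,z,yaw,p=p,R=R):
    c,s=np.cos(np.radians(yaw)),np.sin(np.radians(yaw))
    T=np.array([[c,s,0],[s,-c,0],[0,0,-1.]])
    return np.round(np.r_[np.degrees(cv2.Rodrigues(R.T@T)[0][:,0]),R.T@(np.array([x,y,z])-p)*100],2)
if __name__=="__main__":
    a=list(map(float,sys.argv[1:]))
    print(o["time_s"],p,"yaw",np.degrees(np.arctan2(R[1,0],R[0,0])),"q",np.round(o["q"],0),"F",np.array(o["ft_force"]),o["grip_width"])
    for i in range(0,len(a),4): print(list(row(*a[i:i+4])))
E
python3 go.py .538 .032 .20 168
```

```text
1.9 [ 0.173 -0.522  0.231] yaw 18.381024850827167 q [-84.  22.  74.   0.  84. -12.] F [-0.371 -0.167 -0.69 ] 0.08557574063724424
[np.float64(0.0), np.float64(0.0), np.float64(-149.62), np.float64(52.06), np.float64(-41.07), np.float64(3.13)]
```

Call:
move_arm --pt "0 0 -149.6 52 -41 3 0" --pt "0 0 -149.6 52 -41 3 0" --pt "0 0 -149.6 52 -41 3 0" --pt "0 0 -149.6 52 -41 3 0" --pt "0 0 -149.6 52 -41 3 0" --squeeze 40

```text
time_s: 2.4
position: [0.3115, -0.3116, 0.2201]
tool_rot: [[0.474, 0.88, 0.0], [0.88, -0.474, -0.0], [-0.0, 0.001, -1.0]]
ft_force: [1.6, -1.3, -0.1]
grip_width: 0.0429
gripper_force: 0.0
```

```bash
python3 go.py .538 .032 .20 168
```

```text
2.4 [ 0.311 -0.312  0.22 ] yaw 61.675985351232285 q [-60.  11.  92.   0.  77. -32.] F [ 1.554 -1.316 -0.133] 0.042868396204591916
[np.float64(0.01), np.float64(0.04), np.float64(-106.32), np.float64(41.0), np.float64(3.64), np.float64(2.0)]
```

Call:
move_arm --pt "0 0 -106 41 3.6 2 0" --pt "0 0 -106 41 3.6 2 0" --pt "0 0 -106 41 3.6 2 0" --pt "0 0 -106 41 3.6 2 0" --pt "0 0 -106 41 3.6 2 0"

```text
time_s: 2.9
position: [0.4501, -0.1036, 0.208]
tool_rot: [[-0.253, 0.967, 0.001], [0.967, 0.253, -0.0], [-0.001, 0.001, -1.0]]
ft_force: [0.5, -1.6, 0.4]
grip_width: 0.0428
gripper_force: 0.0
```

```bash
python3 go.py .538 .032 .17 168
```

```text
2.9 [ 0.45  -0.104  0.208] yaw 104.6743208235254 q [-28.  14.  90.  -0.  76. -42.] F [ 0.542 -1.563  0.366] 0.04284842723494717
[np.float64(0.01), np.float64(0.05), np.float64(-63.33), np.float64(10.89), np.float64(11.94), np.float64(3.8)]
```

Call:
move_arm --pt "0 0 -63 10.9 11.9 3.8 0" --pt "0 0 -63 10.9 11.9 3.8 0" --pt "0 0 -63 10.9 11.9 3.8 0" --pt "0 0 -63 10.9 11.9 3.8 0" --pt "0 0 -63 10.9 11.9 3.8 0"

```text
time_s: 3.4
position: [0.5381, 0.0318, 0.1689]
tool_rot: [[-0.847, 0.532, -0.001], [0.532, 0.847, 0.0], [0.001, -0.0, -1.0]]
ft_force: [-0.6, -0.1, 0.0]
grip_width: 0.0427
gripper_force: 0.0
```

```bash
python3 go.py .538 .032 .095 168
```

```text
3.4 [0.538 0.032 0.169] yaw 147.84528954372033 q [ -9.  24.  82.   0.  74. -67.] F [-0.622 -0.071  0.009] 0.04271680199130193
[np.float64(0.0), np.float64(-0.07), np.float64(-20.15), np.float64(0.01), np.float64(0.01), np.float64(7.39)]
```

Call:
move_arm --pt "0 0 -10 0 0 0 0" --pt "0 0 -20 0 0 2 0" --pt "0 0 -20 0 0 5 0" --pt "0 0 -20 0 0 7.4 0" --pt "0 0 -20 0 0 7.4 -1"

```text
time_s: 3.9
position: [0.536, 0.0297, 0.0934]
tool_rot: [[-0.975, 0.22, -0.006], [0.22, 0.975, 0.001], [0.006, -0.0, -1.0]]
ft_force: [-0.9, 0.3, 1.1]
grip_width: 0.0294
gripper_force: 0.0
```

Call:
move_arm --pt "0 0 0 0 0 0 -1" --pt "0 0 0 0 0 0 -1" --pt "0 0 0 0 0 0 -1" --pt "0 0 0 0 0 0 -1"

```text
time_s: 4.3
position: [0.5388, 0.0323, 0.0963]
tool_rot: [[-0.975, 0.22, 0.004], [0.22, 0.975, 0.005], [-0.002, 0.006, -1.0]]
ft_force: [10.1, 17.3, -14.5]
grip_width: 0.0108
gripper_force: 39.7
```

```bash
python3 go.py;  python3 - <<'E'
from go import *
h=np.array([.616,.195]);r=p[:2]-h;print("r",np.hypot(*r)); a0=np.arctan2(r[1],r[0])
L=np.hypot(*r)
yaw0=np.degrees(np.arctan2(R[1,0],R[0,0]))
for d in range(7,92,7):
    q=h+L*np.array([np.cos(a0-np.radians(d)),np.sin(a0-np.radians(d))]);print(d,q,row(q[0],q[1],p[2],yaw0-d))
E
```

```text
4.3 [0.539 0.032 0.096] yaw 167.28890498666584 q [ -9.  29.  88.   0.  64. -87.] F [ 10.098  17.294 -14.475] 0.010822595139214334
r 0.18003441187237482
7 [0.52  0.043] [ 0.34  0.11  7.    2.11  0.61 -0.  ]
14 [0.502 0.056] [ 0.34  0.09 14.    4.13  1.48 -0.  ]
21 [0.486 0.071] [ 0.35  0.07 21.    6.03  2.58  0.  ]
28 [0.472 0.088] [ 0.36  0.05 28.    7.78  3.91  0.  ]
35 [0.459 0.106] [ 0.36  0.03 35.    9.36  5.44  0.01]
42 [0.45  0.126] [ 0.36  0.01 42.   10.74  7.15  0.02]
49 [0.443 0.147] [ 0.37 -0.02 49.   11.9   9.02  0.02]
56 [0.438 0.168] [ 0.37 -0.04 56.   12.82 11.02  0.03]
63 [0.436 0.19 ] [ 0.37 -0.06 63.   13.5  13.11  0.04]
70 [0.437 0.212] [ 0.37 -0.09 70.   13.91 15.27  0.06]
77 [0.44  0.234] [ 0.37 -0.11 77.   14.06 17.46  0.07]
84 [0.446 0.255] [ 0.37 -0.13 84.   13.93 19.65  0.08]
91 [0.455 0.275] [ 0.36 -0.16 91.   13.55 21.82  0.09]
```

Call:
move_arm --pt "0 0 3.5 1.1 0.4 0 -1" --pt "0 0 7 2.15 0.75 0 -1" --pt "0 0 14 4.2 1.65 0 -1" --pt "0 0 21 6.15 2.75 0 -1" --pt "0 0 28 7.95 4.1 0 -1"

```text
time_s: 4.8
position: [0.4708, 0.0886, 0.0964]
tool_rot: [[-0.754, 0.657, 0.006], [0.657, 0.754, 0.003], [-0.003, 0.006, -1.0]]
ft_force: [20.8, 12.9, -26.3]
grip_width: 0.0105
gripper_force: 39.4
```

```bash
python3 - <<'E'
from go import *
print(p,env.observe()["ft_force"],env.observe()["gripper_force"])
h=np.array([.617,.198]);r=p[:2]-h;print("r",np.hypot(*r)); a0=np.arctan2(r[1],r[0])
L=.183
yaw0=np.degrees(np.arctan2(R[1,0],R[0,0]));print(yaw0,np.degrees(a0))
for d in range(8,70,8):
    q=h+L*np.array([np.cos(a0-np.radians(d)),np.sin(a0-np.radians(d))]);print(d,q,row(q[0],q[1],p[2],yaw0-d))
E
```

```text
[0.471 0.089 0.096] [ 20.809  12.856 -26.344] 39.43778693675995
r 0.18259716148086377
138.9363882987792 -143.19721530689657
8 [0.457 0.11 ] [ 0.36  0.14  8.    2.46  0.67 -0.  ]
16 [0.446 0.133] [ 0.37  0.12 16.    4.79  1.71 -0.  ]
24 [0.439 0.157] [ 0.38  0.09 24.    6.95  3.07 -0.  ]
32 [0.435 0.183] [ 0.39  0.07 32.    8.9   4.72  0.  ]
40 [0.434 0.208] [ 0.39  0.04 40.   10.61  6.62  0.01]
48 [0.437 0.234] [ 0.4   0.01 48.   12.03  8.74  0.02]
56 [0.444 0.258] [ 0.4  -0.02 56.   13.15 11.04  0.03]
64 [0.454 0.282] [ 0.41 -0.04 64.   13.93 13.47  0.04]
```

Call:
move_arm --pt "0 0 8 2.45 0.8 0.1 -1" --pt "0 0 16 4.8 1.85 0.1 -1" --pt "0 0 24 6.95 3.2 0.1 -1" --pt "0 0 32 8.9 4.85 0.1 -1" --pt "0 0 40 10.6 6.75 0.1 -1"

```text
time_s: 5.3
position: [0.4353, 0.2083, 0.0963]
tool_rot: [[-0.156, 0.988, 0.008], [0.988, 0.156, 0.0], [-0.001, 0.007, -1.0]]
ft_force: [19.0, -2.4, -18.0]
grip_width: 0.0104
gripper_force: 40.4
```

```bash
python3 - <<'E'
from go import *
print(p,env.observe()["ft_force"],env.observe()["gripper_force"])
h=np.array([.617,.198]);r=p[:2]-h;print("r",np.hypot(*r)); a0=np.arctan2(r[1],r[0])
L=.183
yaw0=np.degrees(np.arctan2(R[1,0],R[0,0]));print(yaw0,np.degrees(a0))
for d in range(4,30,4):
    q=h+L*np.array([np.cos(a0-np.radians(d)),np.sin(a0-np.radians(d))]);print(d,q,row(q[0],q[1],p[2],yaw0-d))
E
```

```text
[0.435 0.208 0.096] [ 18.97   -2.417 -17.956] 40.438549518585205
r 0.1819931798733851
98.95468417346076 176.74877837732254
4 [0.435 0.221] [0.43 0.03 4.   1.26 0.22 0.  ]
8 [0.438 0.234] [0.43 0.01 8.   2.47 0.61 0.  ]
12 [0.44  0.246] [ 0.43 -0.   12.    3.66  1.1   0.01]
16 [0.444 0.258] [ 0.43 -0.02 16.    4.8   1.66  0.01]
20 [0.449 0.27 ] [ 0.43 -0.03 20.    5.91  2.3   0.01]
24 [0.454 0.282] [ 0.43 -0.05 24.    6.96  3.02  0.02]
28 [0.461 0.293] [ 0.43 -0.06 28.    7.97  3.81  0.02]
```

Call:
move_arm --pt "0 0 6 1.85 0.5 0.05 -1" --pt "0 0 12 3.65 1.2 0.05 -1" --pt "0 0 17 5.1 1.9 0.05 -1" --pt "0 0 17 5.1 1.9 0.05 0" --pt "0 0 17 5.1 1.9 0.05 0"

```text
time_s: 5.8
position: [0.4436, 0.261, 0.0956]
tool_rot: [[0.133, 0.991, 0.002], [0.991, -0.133, 0.001], [0.001, 0.002, -1.0]]
ft_force: [-0.4, 0.8, -0.2]
grip_width: 0.0384
gripper_force: 0.0
```

Call:
move_arm --pt "0 0 0 0 0 0 0" --pt "0 0 0 0 0 -4 0" --pt "0 0 0 0 0 -9 0" --pt "0 0 0 0 0 -14 0.5"

```text
time_s: 6.2
position: [0.4425, 0.2601, 0.2365]
tool_rot: [[0.134, 0.991, -0.001], [0.991, -0.134, -0.0], [-0.0, -0.001, -1.0]]
ft_force: [1.0, 1.1, 0.7]
grip_width: 0.056
gripper_force: 0.0
```

```bash
python3 go.py .449 -.204 .23 26.5 .449 -.204 .23 206.5;python3 - <<'E'
from h import *
np.set_printoptions(precision=3,suppress=True)
s=env.get_image("scene")
r=env.tip_of("door_handle",s)
for k in r[:2]: print(k["conf"],k["pixel"],onz(s,k["pixel"],.1))
E
```

```text
6.2 [0.443 0.26  0.237] yaw 82.29256633525377 q [17. 18. 79.  0. 83. 25.] F [0.986 1.093 0.662] 0.05595118403317518
[np.float64(-0.03), np.float64(0.03), np.float64(55.79), np.float64(-45.91), np.float64(6.87), np.float64(0.66)]
[np.float64(-0.03), np.float64(-0.03), np.float64(-124.21), np.float64(-45.91), np.float64(6.87), np.float64(0.66)]
0.8 [424.6, 218.9] [0.448 0.26  0.1  ]
```

Call:
move_arm --pt "0 0 52 -45.9 6.9 0 1" --pt "0 0 52 -45.9 6.9 0 1" --pt "0 0 52 -45.9 6.9 0 1" --pt "0 0 52 -45.9 6.9 0 1" --pt "0 0 52 -45.9 6.9 0 1"

```text
time_s: 6.8
position: [0.446, 0.0087, 0.2345]
tool_rot: [[0.777, 0.629, 0.0], [0.629, -0.777, 0.0], [0.0, 0.0, -1.0]]
ft_force: [1.1, -0.0, 0.0]
grip_width: 0.0853
gripper_force: 0.0
```

```bash
python3 go.py .449 -.204 .18 30
```

```text
6.8 [0.446 0.009 0.234] yaw 38.982530809036994 q [-14.  11.  89.   0.  80.  37.] F [ 1.09  -0.02   0.013] 0.08525846973060401
[np.float64(0.01), np.float64(-0.02), np.float64(8.98), np.float64(-13.15), np.float64(16.72), np.float64(5.45)]
```

Call:
move_arm --pt "0 0 9 -13.1 16.7 5.4 1" --pt "0 0 9 -13.1 16.7 5.4 1" --pt "0 0 9 -13.1 16.7 5.4 1" --pt "0 0 9 -13.1 16.7 5.4 1" --pt "0 0 9 -13.1 16.7 5.4 1"

```text
time_s: 7.3
position: [0.4503, -0.2051, 0.1791]
tool_rot: [[0.865, 0.502, -0.001], [0.502, -0.865, 0.0], [-0.001, -0.001, -1.0]]
ft_force: [-0.1, 0.8, -0.0]
grip_width: 0.085
gripper_force: 0.0
```

```bash
python3 go.py .449 -.204 .041 30;python3 - <<'E'
from h import *
s=env.get_image("scene");t=env.get_image("top");save(s,"s1.png")
a=cv2.resize(s["color"][190:270,225:325],(500,400),interpolation=2)
b=cv2.resize(t["color"][235:315,346:406],(300,400),interpolation=2)
cv2.imwrite("pics/m1.png",np.hstack([a,b])[:,:,::-1])
E
```

```text
7.3 [ 0.45  -0.205  0.179] yaw 30.127611818570813 q [-38.  19.  88.  -0.  73.  22.] F [-0.071  0.812 -0.026] 0.08503516352208339
[np.float64(-0.05), np.float64(0.05), np.float64(0.13), np.float64(-0.04), np.float64(-0.15), np.float64(13.81)]
```

View pics/m1.png

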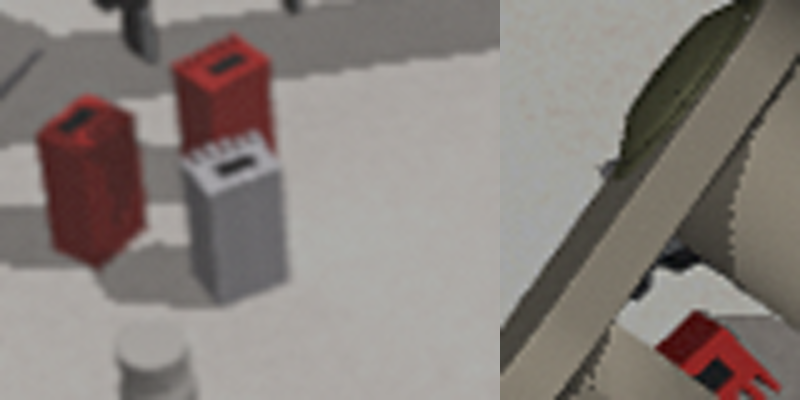

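Call:
move_arm --pt "0 0 0 0 0 4 1" --pt "0 0 0 0 0 8 1" --pt "0 0 0 0 0 11 1" --pt "0 0 0 0 0 13.8 1" --pt "0 0 0 0 0 13.8 1"

```text
time_s: 7.9
position: [0.4498, -0.1994, 0.0403]
tool_rot: [[0.863, 0.506, -0.005], [0.506, -0.863, 0.004], [-0.002, -0.006, -1.0]]
ft_force: [0.2, 0.9, -0.1]
grip_width: 0.0855
gripper_force: 0.0
```

Call:
move_arm --pt "0 0 0 0 0 0 -0.2" --pt "0 0 0 0 0 0 -0.2" --pt "0 0 0 0 0 0 -0.2" --pt "0 0 0 0 0 0 -0.2" --pt "0 0 0 0 0 0 -0.2" --squeeze 50

```text
time_s: 8.4
position: [0.4521, -0.2018, 0.0441]
tool_rot: [[0.863, 0.505, 0.003], [0.505, -0.863, -0.002], [0.001, 0.003, -1.0]]
ft_force: [-0.2, 1.2, 7.1]
grip_width: 0.0495
gripper_force: 50.6
```

Call:
move_arm --pt "0 0 0 0 0 -3 -0.2" --pt "0 0 0 0 0 -6 -0.2" --pt "0 0 0 0 0 -10 -0.2" --pt "0 0 0 0 0 -14 -0.2" --pt "0 0 0 0 0 -16 -0.2"

```text
time_s: 8.9
position: [0.4517, -0.2016, 0.2064]
tool_rot: [[0.863, 0.505, 0.004], [0.505, -0.863, -0.003], [0.002, 0.005, -1.0]]
ft_force: [0.0, -0.1, -5.0]
grip_width: 0.0495
gripper_force: 55.0
```

```bash
python3 go.py .643 .0935 .215 -4.5; python3 - <<'E'
from h import *
s=env.get_image("scene");t=env.get_image("top")
for p in(s,t):
    for r in env.tip_of("module_top",p)[:3]: print(r["conf"],r["pixel"],onz(p,r["pixel"],.25))
E
```

```text
8.9 [ 0.452 -0.202  0.206] yaw 30.335144323145787 q [-38.  17.  86.   0.  77.  22.] F [ 0.004 -0.119 -5.044] 0.049472432806780535
[np.float64(0.24), np.float64(-0.2), np.float64(34.83), np.float64(31.42), np.float64(-15.8), np.float64(-0.88)]
0.81 [270.8, 180.3] [ 0.45881759 -0.19388923  0.25      ]
0.76 [238.2, 210.5] [ 0.59364093 -0.26812873  0.25      ]
0.73 [383.1, 306.0] [ 0.38028018 -0.18202251  0.25      ]
0.58 [510.5, 272.5] [ 0.44402186 -0.4431303   0.25      ]
```

Call:
move_arm --pt "0 0 34.8 31.4 -15.8 -0.9 -0.2" --pt "0 0 34.8 31.4 -15.8 -0.9 -0.2" --pt "0 0 34.8 31.4 -15.8 -0.9 -0.2" --pt "0 0 34.8 31.4 -15.8 -0.9 -0.2" --pt "0 0 34.8 31.4 -15.8 -0.9 -0.2"

```text
time_s: 9.6
position: [0.5753, -0.0098, 0.2061]
tool_rot: [[0.996, -0.084, -0.004], [-0.084, -0.997, 0.001], [-0.004, -0.0, -1.0]]
ft_force: [0.1, -0.9, -3.9]
grip_width: 0.0494
gripper_force: 54.8
```

```bash
python3 go.py .641 .0935 .215 -4.5
```

```text
9.6 [ 0.575 -0.01   0.206] yaw -4.794588456100911 q [-13.  26.  73.  -0.  82.  82.] F [ 0.086 -0.893 -3.896] 0.049414709967727344
[np.float64(-0.02), np.float64(0.22), np.float64(-0.29), np.float64(5.68), np.float64(-10.85), np.float64(-0.91)]
```

Call:
move_arm --pt "0 0 0 1.5 -3.5 -0.9 -0.2" --pt "0 0 0 4 -8 -0.9 -0.2" --pt "0 0 0 5.7 -10.8 -0.9 -0.2" --pt "0 0 0 5.7 -10.8 -0.9 -0.2" --pt "0 0 0 5.7 -10.8 -0.9 -0.2"

```text
time_s: 10.1
position: [0.64, 0.0924, 0.2145]
tool_rot: [[0.997, -0.077, -0.005], [-0.077, -0.997, -0.0], [-0.005, 0.0, -1.0]]
ft_force: [-1.1, -0.7, -5.1]
grip_width: 0.0495
gripper_force: 54.9
```

```bash
python3 go.py .641 .0935 .074 -4.5; python3 - <<'E'
from h import *
np.set_printoptions(precision=4,suppress=True)
s=env.get_image("scene");t=env.get_image("top")
zt=env.observe()["position"][2]+.051
for p in(s,t):
  for n,z in(("module_top",zt),("plate_top",.125)):
    for r in env.tip_of(n,p)[:2]: print(n,round(r["conf"],2),r["pixel"],onz(p,r["pixel"],z))
a=cv2.resize(s["color"][205:345,320:460],(480,480),interpolation=2)
b=cv2.resize(t["color"][100:250,190:290],(320,480),interpolation=2)
cv2.imwrite("pics/m2.png",np.hstack([a,b])[:,:,::-1])
E
```

```text
10.1 [0.64  0.092 0.215] yaw -4.406532763877255 q [-2. 33. 59. -0. 89. 92.] F [-1.083 -0.715 -5.081] 0.049479781894756644
[np.float64(0.03), np.float64(0.26), np.float64(0.09), np.float64(0.16), np.float64(-0.13), np.float64(14.05)]
module_top 0.95 [237.1, 209.3] [ 0.6105 -0.2669  0.2669]
module_top 0.84 [273.1, 202.7] [ 0.5846 -0.1789  0.2669]
plate_top 0.89 [378.2, 270.1] [0.688  0.0889 0.125 ]
module_top 0.67 [426.0, 296.9] [ 0.3988 -0.2656  0.2669]
module_top 0.59 [385.7, 305.0] [ 0.384  -0.1849  0.2669]
```

View pics/m2.png

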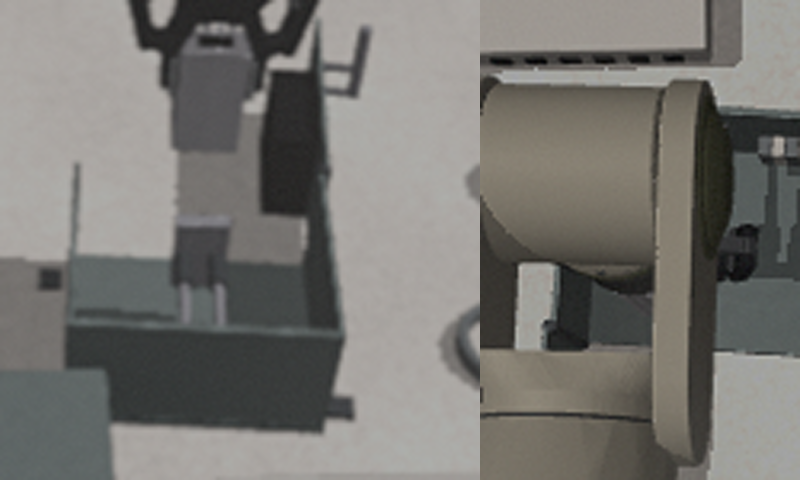

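```bash
python3 - <<'E'
from h import *
np.set_printoptions(precision=4,suppress=True)
s=env.get_image("scene")
f=lambda x,y:(320+x/3.43-.5,205+y/3.43-.5)
for q,z in(((174,57),.266),((249,61),.266),((172,148),.171),((240,152),.171),((176,213),.125),((231,216),.125),((176,226),.125),((230,229),.125)): print(q,onz(s,f(*q),z))
o=env.observe();p=np.array(o["position"]);R=np.array(o["tool_rot"])
# predicted pixel of back top/bottom edges
X=[p+R@np.array([.02,sy*.025,dz]) for dz in(-.051,.044) for sy in(1,-1)]
print((proj(s,X)+.5-[320,205])*3.43)
E
```

```text
(174, 57) [0.6606 0.06   0.266 ]
(249, 61) [0.6657 0.1125 0.266 ]
(172, 148) [0.652  0.0667 0.171 ]
(240, 152) [0.6572 0.1174 0.171 ]
(176, 213) [0.6749 0.071  0.125 ]
(231, 216) [0.6788 0.1125 0.125 ]
(176, 226) [0.6887 0.0696 0.125 ]
(230, 229) [0.6926 0.11   0.125 ]
[[180.5523  52.3468]
 [251.4661  55.3638]
 [170.3871 151.4432]
 [237.4396 154.3461]]
```

Call:
move_arm --pt "0 0 0 0 -0.15 3 -0.2" --pt "0 0 0 0 -0.15 6.5 -0.2" --pt "0 0 0 0 -0.15 10 -0.2" --pt "0 0.2 0 0 -0.15 12.5 -0.2" --pt "0 0.2 0 0 -0.15 14 -0.2"

```text
time_s: 10.95
position: [0.6397, 0.093, 0.075]
tool_rot: [[0.997, -0.079, 0.0], [-0.079, -0.997, -0.0], [0.001, 0.0, -1.0]]
ft_force: [0.4, -0.5, -4.1]
grip_width: 0.0493
gripper_force: 54.8
```

Call:
move_arm --pt "0 0 0 0 0 0 -0.2" --pt "0 0 0 0 0 0 -0.2"

```text
time_s: 11.15
position: [0.641, 0.0931, 0.078]
tool_rot: [[0.997, -0.078, 0.004], [-0.078, -0.997, -0.0], [0.004, -0.0, -1.0]]
ft_force: [-0.0, -0.7, -4.7]
grip_width: 0.0497
gripper_force: 54.7
```

```bash
python3 go.py; python3 - <<'E'
from h import *
np.set_printoptions(precision=4,suppress=True)
s=env.get_image("scene")
for n,z in(("module_top",.125),("plate_top",.125)):
    for r in env.tip_of(n,s)[:2]: print(n,round(r["conf"],2),r["pixel"],onz(s,r["pixel"],z))
a=cv2.resize(s["color"][230:305,330:430],(800,600),interpolation=2)
cv2.imwrite("pics/m3.png",a[:,:,::-1])
E
```

```text
11.15 [0.641 0.093 0.078] yaw -4.494781422445861 q [-2. 39. 70. -0. 71. 92.] F [-0.046 -0.718 -4.737] 0.0497322616904523
module_top 0.82 [236.8, 211.6] [ 0.4374 -0.3052  0.125 ]
module_top 0.77 [272.6, 203.8] [ 0.4006 -0.2006  0.125 ]
plate_top 0.57 [377.6, 270.4] [0.6891 0.0872 0.125 ]
```

View pics/m3.png

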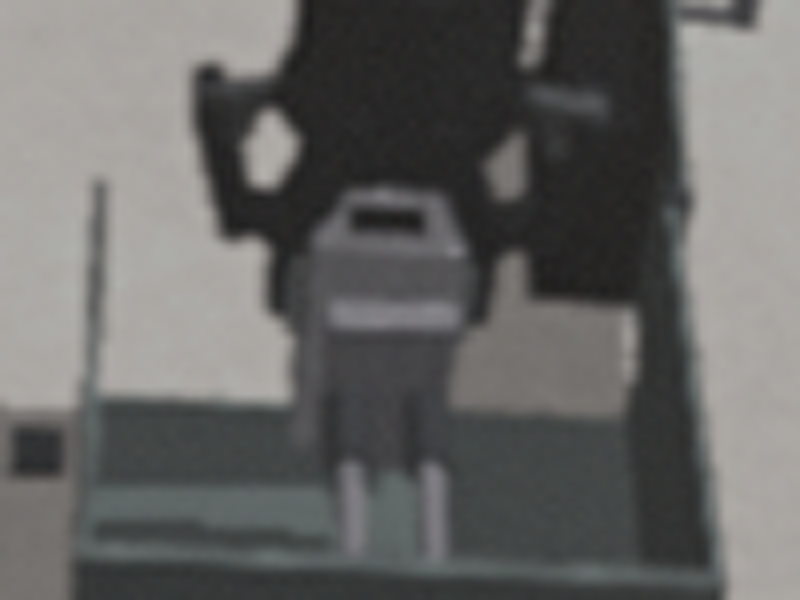

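```bash
python3 - <<'E'
from h import *
np.set_printoptions(precision=4,suppress=True)
s=env.get_image("scene")
f=lambda x,y:(330+x/8-.5,230+y/8-.5)
for q,z in(((310,245),.129),((470,258),.129),((297,445),.034),((330,303),.125),((464,305),.125),((330,328),.125),((460,332),.125)): print(q,onz(s,f(*q),z))
o=env.observe();p=np.array(o["position"]);R=np.array(o["tool_rot"])
X=[p+R@np.array([.02,sy*.025,dz]) for dz in(-.051,.044) for sy in(1,-1)]
print((proj(s,X)+.5-[330,230])*8,p,o["ft_force"],o["time_s"])
E
```

```text
(310, 245) [0.6547 0.066  0.129 ]
(470, 258) [0.6617 0.118  0.129 ]
(297, 445) [0.6562 0.0685 0.034 ]
(330, 303) [0.6778 0.0706 0.125 ]
(464, 305) [0.6794 0.1142 0.125 ]
(330, 328) [0.6891 0.0694 0.125 ]
(460, 332) [0.6917 0.1113 0.125 ]
[[313.9406 252.4593]
 [466.4968 259.011 ]
 [293.1064 450.7132]
 [437.885  457.0357]] [0.6412 0.0933 0.0785] [ 0.15   -1.4666 -3.6341] 11.35
```

Call:
move_arm --pt "0 0 0 0.3 -0.1 0.4 -0.2" --pt "0 0 0 0.6 -0.1 0.4 -0.2" --pt "0 0 0 0.9 -0.1 0.4 -0.2" --pt "0 0 0 1.2 -0.1 0.4 -0.2" --pt "0 0 0 1.2 -0.1 0.4 -0.2"

```text
time_s: 11.85
position: [0.6532, 0.0933, 0.0732]
tool_rot: [[0.997, -0.078, 0.004], [-0.078, -0.997, -0.0], [0.004, 0.0, -1.0]]
ft_force: [0.6, 0.4, -4.1]
grip_width: 0.0497
gripper_force: 54.8
```

Call:
move_arm --pt "0 0 0 0.1 0 0 -0.2" --pt "0 0 0 0.2 0 0 -0.2" --pt "0 0 0 0.3 0 0 -0.2" --pt "0 0 0 0.4 0 0 -0.2" --pt "0 0 0 0.4 0 0 -0.2"

```text
time_s: 12.35
position: [0.6568, 0.0931, 0.0733]
tool_rot: [[0.997, -0.078, 0.004], [-0.078, -0.997, -0.0], [0.004, -0.0, -1.0]]
ft_force: [-0.4, -0.2, -3.8]
grip_width: 0.0495
gripper_force: 54.8
```

Call:
move_arm --pt "0 0 0 0.1 0 0 -0.2" --pt "0 0 0 0.2 0 0 -0.2" --pt "0 0 0 0.3 0 0 -0.2" --pt "0 0 0 0.4 0 0 -0.2" --pt "0 0 0 0.4 0 0 -0.2"

```text
time_s: 12.85
position: [0.6607, 0.0928, 0.0733]
tool_rot: [[0.997, -0.078, 0.003], [-0.078, -0.997, -0.0], [0.003, 0.0, -1.0]]
ft_force: [-0.1, 0.2, -3.0]
grip_width: 0.0495
gripper_force: 54.7
```

Call:
move_arm --pt "0 0 0 0.1 0 0 -0.2" --pt "0 0 0 0.2 0 0 -0.2" --pt "0 0 0 0.3 0 0 -0.2" --pt "0 0 0 0.4 0 0 -0.2" --pt "0 0 0 0.4 0 0 -0.2"

```text
time_s: 13.35
position: [0.6645, 0.0925, 0.0733]
tool_rot: [[0.997, -0.078, 0.003], [-0.078, -0.997, -0.0], [0.003, 0.0, -1.0]]
ft_force: [-4.0, 0.9, -2.7]
grip_width: 0.0491
gripper_force: 54.8
```

```bash
python3 - <<'E'
from h import *
F=[]
for i in range(8):
    s=env.get_image("scene");o=env.observe();F.append(np.r_[o["ft_force"],o["wrist_torque"]])
print(np.mean(F,0).round(2),np.std(F,0).round(2),o["position"])
a=cv2.resize(s["color"][230:305,330:430],(800,600),interpolation=2)
cv2.imwrite("pics/m4.png",a[:,:,::-1])
E
```

```text
[-4.41 -0.3  -2.74 -0.04  0.67 -0.08] [0.3  0.57 0.46 0.02 0.02 0.03] [0.66461748 0.09248011 0.07324815]
```

View pics/m4.png

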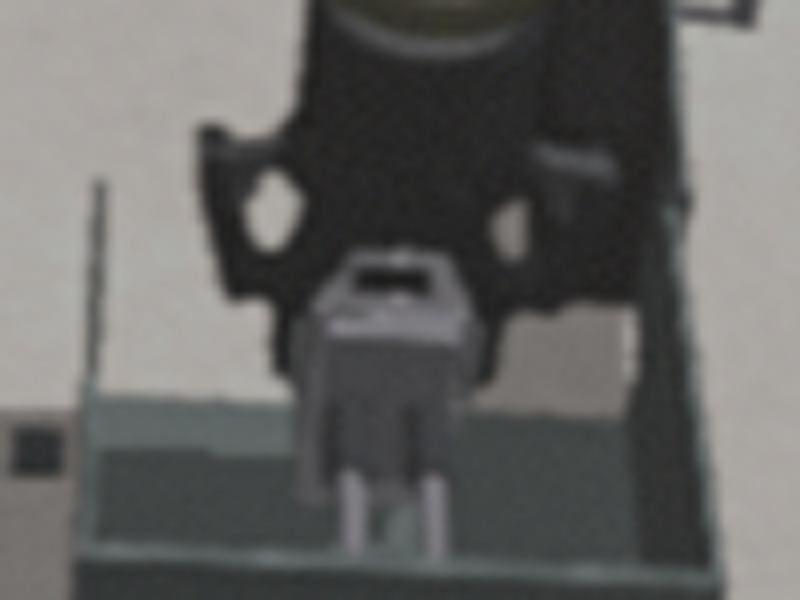

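Call:
move_arm --pt "0 0 0 0.1 -0.05 0 -0.2" --pt "0 0 0 0.2 -0.1 0 -0.2" --pt "0 0 0 0.3 -0.1 0 -0.2" --pt "0 0 0 0.4 -0.1 0 -0.2" --pt "0 0 0 0.45 -0.1 0 -0.2"

```text
time_s: 14.25
position: [0.6687, 0.0928, 0.0731]
tool_rot: [[0.997, -0.078, 0.001], [-0.078, -0.997, -0.001], [0.002, 0.001, -1.0]]
ft_force: [-7.2, -2.1, -3.1]
grip_width: 0.0495
gripper_force: 54.9
```

Call:
move_arm --pt "0 0 0 0 0 0 -0.2" --pt "0 0 0 0 0 0 -0.2" --pt "0 0 0 0 0 0 -0.2" --pt "0 0 0 0 0 0 -0.2"

```text
time_s: 14.65
position: [0.6686, 0.0928, 0.073]
tool_rot: [[0.997, -0.078, 0.001], [-0.078, -0.997, -0.001], [0.001, 0.001, -1.0]]
ft_force: [-7.2, -1.9, -2.3]
grip_width: 0.0496
gripper_force: 54.9
```

```bash
python3 - <<'E'
from h import *
F=[]
for i in range(10):
    s=env.get_image("scene");o=env.observe();F.append(np.r_[o["ft_force"],o["wrist_torque"]])
print(np.mean(F,0).round(2),np.std(F,0).round(2),o["position"],o["gripper_force"],o["time_s"])
for n in("door_handle","door_hinge","plate_top"):
    for r in env.tip_of(n,s)[:1]: print(n,r["conf"],onz(s,r["pixel"],.125 if n=="plate_top" else .1))
a=cv2.resize(s["color"][230:305,330:430],(800,600),interpolation=2)
cv2.imwrite("pics/m5.png",a[:,:,::-1])
E
```

```text
[-7.14 -2.21 -2.31 -0.35  1.09 -0.19] [0.46 0.37 0.43 0.04 0.02 0.02] [0.66861511 0.09281922 0.07304494] 54.91463363170624 15.15
door_handle 0.94 [0.46082046 0.25176023 0.1       ]
door_hinge 0.68 [0.62087488 0.19012189 0.1       ]
plate_top 0.69 [0.69058404 0.09065059 0.125     ]
```

View pics/m5.png

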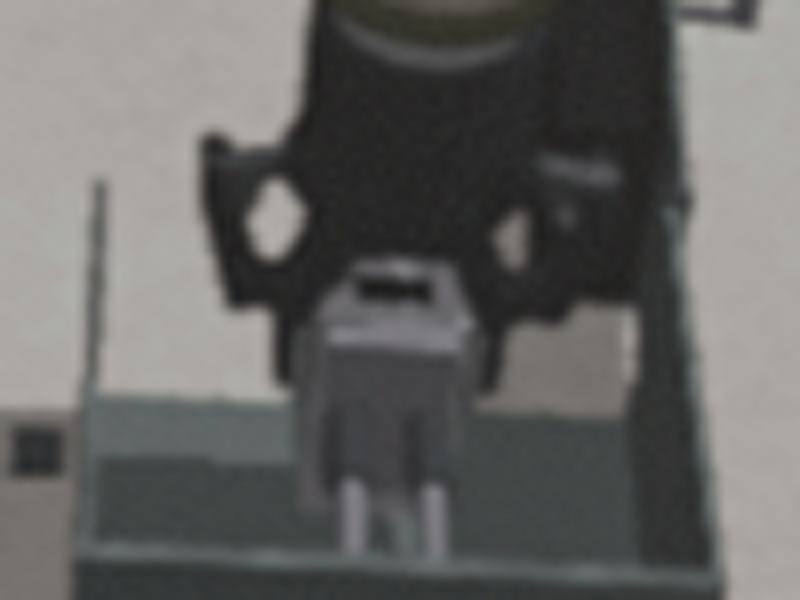

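```bash
python3 -c "
from rig import env
print(env.close_job())"
```

```text
the job is handed in; nothing more can be done
None
```

The job is handed in after about 15 s of robot time; I don't have the judge's verdict. At hand-in the door was open about 90°, and the gripper was still holding the aluminium module, centred and level by eye, and pressing it on the sprung plate with about 7 N.

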